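Unlock the tab-locked lid of the tall strainer pot

ROBOT

A 7-joint arm with a two-finger parallel gripper is mounted at the origin on a cart in front of the work surface, level with it; the furniture and walls round the work are solid. World frame = base frame: x ahead of the robot, y to its left, z up, the work surface at z = 0. Lengths are in m, angles in rad, forces in N, time in s.
With the tool pointing down it reaches from about 0.4 to 0.75 m from the base axis. Payload 19.5 kg.
Tool frame: the origin (TCP) lies at the very end of the fingers, on their centre line; the grasp point (between the pads) lies 19 mm behind it; z points along the fingers, y is the direction in which the jaws open and shut (so a half turn about z gives the same grasp; the last joint's range is limited). The gripper opens to 85 mm and grips with 20 to 120 N. Pads are 22 mm wide; open, the fingers measure 114 mm over their backs; the gripper's body (76 mm by 85 mm) begins 54 mm behind the grasp point. The pads swing forward as they close: fully open they stand 13 mm farther back than shut.
Start: joints at [-1.225, 0.707, -0.028, 1.485, 0.022, 0.951, -0.075], TCP at [0.217, 0.532, 0.231] pointing down, gripper open.
Joint ranges: [-2.71, 2.71], [-0.32, 2.16], [-1.57, 1.52], [0, 2.45], [-1.46, 4.6], [0, 2.02], [-2.83, 2.83]. Speed limits (rad/s): [1.89, 1.89, 2.57, 2.57, 3.01, 3.01, 3.01].

INTERFACE

Orientations are given as a rotation vector (axis times angle).
In Python, from rig import manip, eyes, ticket gives the robot as it stands.
- The arm moves only by the tool carry_out, never from a script. Its argument "commands" is a list of rows, each a list of 3 entries, a list of its own where there are three numbers: the turn, a rotation vector about the tool's x, y, z in degrees, then the shift along the tool's x, y, z in m, then the finger opening in m, from 0 to 0.0854. A call has 1 to 20 rows; each row shifts and turns the commanded pose from where the row before left it, along the tool's axes as they then stand; what a row does not reach is not made up. A row lasts 1/8 s, in which the tool goes at most 62.5 mm and 10.7 degrees, less where a joint would pass 70% of its speed; a pose out of reach is approached as far as the arm can. A call with a gripper value outside its range is refused whole. The fingers move at their own pace and stop on an object; "newtons" is the grip in N (left out, the last holds). Time passes only in rows, so rows that do not move let the fingers close. It gives the time, the measured TCP pose, the force and the opening at its end, in the units of the state.
- manip.read_state(): the state, without advancing time (a new reading comes with each control period).
- eyes.read_camera(name): name is "scene" or "top" or "wrist"; returns the picture (480x640x3 uint8, red, green, blue); there is no depth.
- eyes.get_calibration(name): a dict with "mtx" (3x3 intrinsics, pixels), "R" (3x3) and "t" (3): a world point X has camera coordinates R X + t. Camera axes: x right, y down, z forward; pixel columns grow to the right and rows downward; lengths in m; the calibration is good to about 2 mm. A picture is of the moment at which its call begins: read the wrist's pose just before it. get_calibration takes no time and is no camera call; for the wrist camera it gives the pose at the moment of the call.
- ticket.close_job(): hands the job in, once; it reports no verdict.
The state is a dict: "time": time; "qpos": joint angles; "qd": joint speeds; "effort": joint torques, N m; "eef_pos": TCP position; "ee_rot": TCP orientation; "contact_force": force on the tool from outside, world axes, zero at the start; "ft_torque": the same for the moment, N m; "width": finger opening in m.
Only numpy, scipy, OpenCV 4.12 (cv2) and the standard library are available. Lean on these libraries where they do the work, as an engineer would, in place of code of your own. Each camera call takes 0.05 s, during which the arm holds its last target.

TASK

Unlock the lid of the tall strainer pot so that its strainer can be changed: squeeze the two upright tabs on the lid together and, keeping them squeezed, turn the lid anticlockwise (seen from above) as far as it goes, about 70 degrees, then let go so that the tabs spring back out in the open position. Leave the lid of the short pot locked as it is.

Things in the scene. Friction and masses are not known exactly. Their poses are not given: they have to be found in the camera images.
- tall_pot: The taller of two like aluminium strainer pots bolted to the bench: 68 mm round, 125 mm high, foot 96 mm across. On top a notched collar, 76 mm across, up to 133 mm above the bench; in it the grey lid with two upright black tabs. Origin: centre of the underside, on the bench; z up, the lid's turning axis; the side outlet stub points to +x; the locked lid's tabs stand at +y and -y.
- tall_lid (a joint): Turn of the tall pot's lid about its upright axis, rad: 0 locked, grows anticlockwise seen from above, stop at 1.22. With the tabs out it is locked (play under 0.1). With both tabs pressed in 4 mm or more it turns easily (0.05 N m) and stays where it is left; between about 0.08 and 0.96 the collar keeps the tabs in, beyond that they spring out again when let go (open).
- tall_tab_a (a joint): Inward travel of the tab on the +y side of the tall pot's locked lid, m: 0 out, 0.008 fully in (spring: 4 N to start, 8 N fully in). Upright plate 24 mm wide, 5 mm thick, from 134 to 166 mm above the bench, clear to grip on its flat outer face. The two outer faces are 60 mm apart, 44 mm when squeezed fully; both turn with the lid.
- tall_tab_b (a joint): The same for the opposite tab, on the -y side of the tall pot's locked lid.
- short_lid (a joint): Turn of the short pot's lid, rad: 0 locked; to be left locked. The short pot is like the tall one but its body is 60 mm high, with the tab tops 101 mm above the bench.

How it is judged:
By the outcome, as a careful person would: the job done as asked, in the order asked, and still so for the second after the job is handed in, with the robot touching nothing.
It also fails if it takes over 32 s, if anything falls off the work surface, if the arm or the gripper's body presses on something with over 40 N, if the wrist force passes 120 N, or if a joint passes its speed limit or range.

## Working session

There is one attempt and no reset: what is moved stays moved. The work goes in short steps, Python scripts to look and compute and a tool call to move; the robot and the scene stay as the last step left them, time stands still between calls to the robot, and variables do not carry over. Pictures are saved under pics/ and viewed, and the job is handed in when it is done.

Besides the shell and the picture viewer there is one more tool, called after "Request:" by a JSON object that holds its "op" and its "data". carry_out: Moves the arm, as the interface text tells. Its arguments: {"type":"object","properties":{"commands":{"type":"array","items":{"type":"array"}},"newtons":{"type":"number"}},"required":["commands"]}

```bash
mkdir -p pics; python3 - <<'E'
from rig import manip, eyes
import cv2
print(manip.read_state())
for n in ("scene","top","wrist"):
    c=eyes.get_calibration(n); print(n,c)
    cv2.imwrite(f"pics/{n}0.png",cv2.cvtColor(eyes.read_camera(n),cv2.COLOR_RGB2BGR))
E
```

```text
{'time': 0.0, 'qpos': array([-1.22469455,  0.70706475, -0.02758932,  1.48498667,  0.02199637,
        0.95093535, -0.07552842]), 'qd': array([-0.00070956, -0.00112405, -0.00033001, -0.00153366, -0.00047797,
        0.00031377, -0.00125193]), 'effort': array([ 7.00699875e-04, -8.83201718e+01,  1.23527069e+00, -2.36154610e+01,
        1.69787899e-02,  6.60814621e-03, -3.52771303e-05]), 'eef_pos': array([0.21735069, 0.53204878, 0.23085259]), 'ee_rot': array([-6.05396428e-01, -3.08254643e+00,  1.69627566e-03]), 'contact_force': array([-0.09868312, -0.15271911,  1.29458604]), 'ft_torque': array([ 0.00762647, -0.03234369, -0.02859513]), 'width': 0.08549566470381985}
scene {'mtx': array([[476.01826442,   0.        , 320.06859803],
       [  0.        , 476.01826442, 242.85054055],
       [  0.        ,   0.        ,   1.        ]]), 'R': array([[ 0.69260647, -0.72108359, -0.01829543],
       [-0.45303508, -0.41512662, -0.78894176],
       [ 0.56129804,  0.55471464, -0.61419555]]), 't': array([-0.3029072 ,  0.29905339,  0.60265203])}
top {'mtx': array([[453.10360471,   0.        , 314.00798196],
       [  0.        , 453.10360471, 235.8840083 ],
       [  0.        ,   0.        ,   1.        ]]), 'R': array([[ 0.00920994, -0.99995331,  0.00292504],
       [-0.98485817, -0.00957724, -0.17309729],
       [ 0.17311722, -0.00128653, -0.98490039]]), 't': array([0.05635891, 0.50639319, 0.85866031])}
wrist {'mtx': array([[335.55423288,   0.        , 320.69610155],
       [  0.        , 335.55423288, 243.45727156],
       [  0.        ,   0.        ,   1.        ]]), 'R': array([[ 3.78604908e-01,  9.25558360e-01,  2.13244923e-04],
       [ 8.94173832e-01, -3.65826357e-01,  2.58116705e-01],
       [ 2.38980085e-01, -9.75335734e-02, -9.66113720e-01]]), 't': array([-0.57481999, -0.03316942,  0.37652774])}
```

View pics/scene0.png

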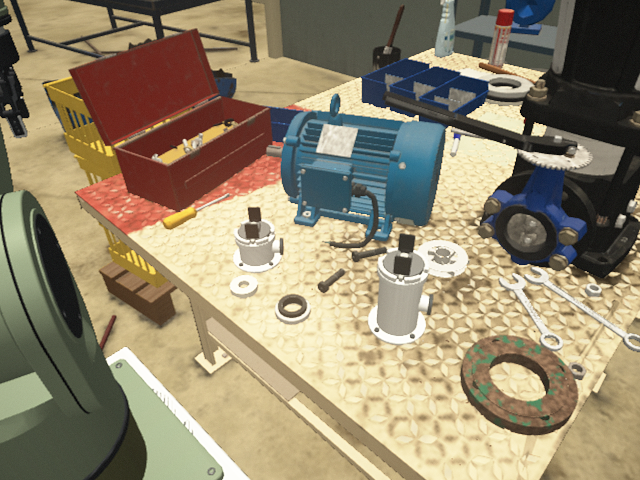

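View pics/top0.png

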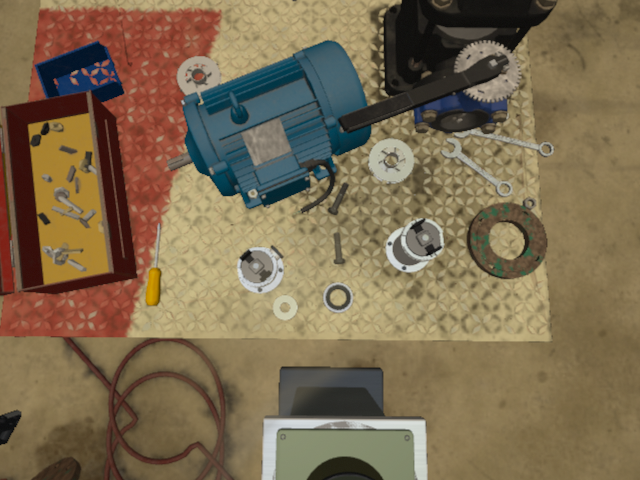

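View pics/wrist0.png

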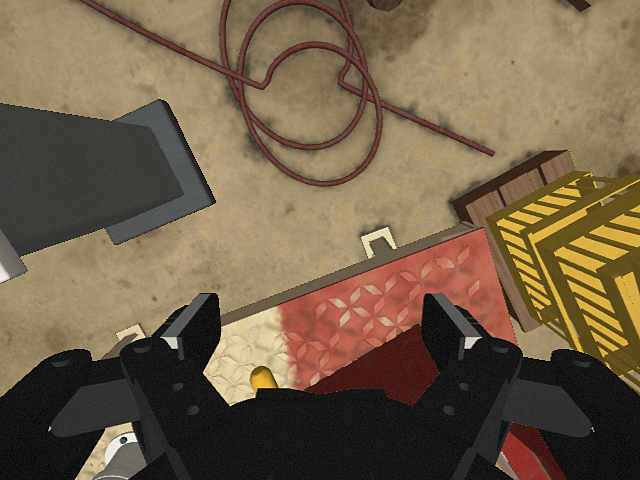

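The top view shows the tall pot's lid near (424,238) and the short pot's near (258,267). The tall pot also shows at (402,265) in the scene view. I'll zoom in on both.

```bash
python3 - <<'E'
import cv2,numpy as np
a=cv2.imread("pics/top0.png")[195:285,370:460]
b=cv2.imread("pics/scene0.png")[225:345,350:450]
a=cv2.resize(a,(540,540),interpolation=cv2.INTER_CUBIC)
cv2.imwrite("pics/crop_a.png",a)
cv2.imwrite("pics/crop_b.png",cv2.resize(b,None,fx=5,fy=5,interpolation=cv2.INTER_CUBIC))
E
```

```text
(no output)
```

View pics/crop_a.png

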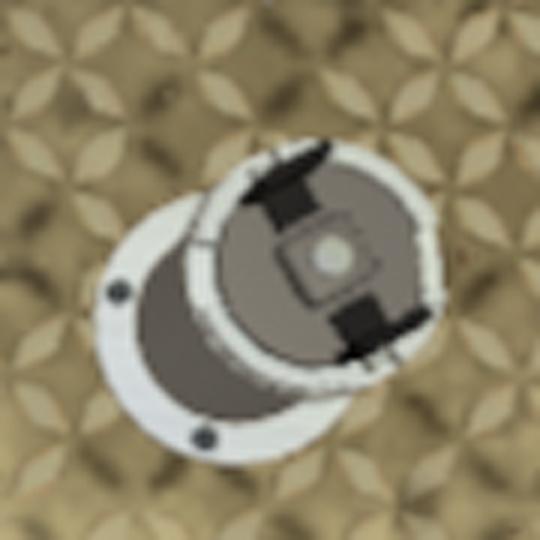

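View pics/crop_b.png

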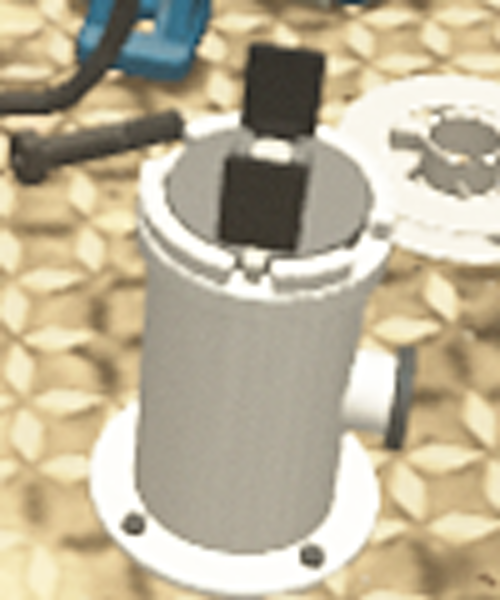

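```bash
cat > h.py <<'E'
import numpy as np
from rig import eyes
def ray(n,px,z,c=None):
    c=c or eyes.get_calibration(n); R,t=np.array(c["R"]),np.array(c["t"])
    d=R.T@np.linalg.inv(c["mtx"])@np.array([px[0],px[1],1.]); o=-R.T@t
    return o+d*(z-o[2])/d[2]
def proj(n,X,c=None):
    c=c or eyes.get_calibration(n); p=c["mtx"]@(c["R"]@np.array(X)+c["t"]); return p[:2]/p[2]
E
python3 - <<'E'
from h import *
from rig import manip
f=lambda u,v:(370+u/6-.5+1/12,195+v/6-.5+1/12)
P={k:ray("top",f(*p),z)[:2] for k,(p,z) in dict(collar=((316,267),.133),u1=((248,195),.166),u2=((330,145),.166),l1=((345,360),.166),l2=((430,308),.166),foot=((230,327),.006)).items()}
for k in P: print(k,P[k].round(4))
for a,b in(("u1","u2"),("l1","l2")):
    d=P[b]-P[a];print(np.linalg.norm(d),np.degrees(np.arctan2(d[1],d[0])))
mu=(P["u1"]+P["u2"])/2; ml=(P["l1"]+P["l2"])/2
d=mu-ml; print("c",(mu+ml)/2,np.linalg.norm(d),np.degrees(np.arctan2(d[1],d[0])))
# scene: tab top edges
g=lambda u,v:(350+u/5-.4,225+v/5-.4)
for p,q in (((250,45),(325,54)),((225,155),(308,160))):
    A=ray("scene",g(*p),.166)[:2];B=ray("scene",g(*q),.166)[:2];print("scene",A,B,(A+B)/2,np.degrees(np.arctan2(*(B-A)[::-1])))
from scipy.spatial.transform import Rotation as Ro
print(Ro.from_rotvec(manip.read_state()["ee_rot"]).as_matrix().round(3))
E
```

```text
collar [ 0.4863 -0.1328]
u1 [ 0.5015 -0.1058]
u2 [ 0.5164 -0.1299]
l1 [ 0.4539 -0.1321]
l2 [ 0.4691 -0.1569]
foot [ 0.4867 -0.1334]
0.028349069249092754 -58.19615626377303
0.029099027812536996 -58.48271499582594
c [ 0.4851952  -0.13119211] 0.054435121635981694 29.317671211912984
scene [ 0.50211877 -0.10926573] [ 0.51364175 -0.12857696] [ 0.50788026 -0.11892135] -59.17552017061232
scene [ 0.45477046 -0.13531934] [ 0.46890675 -0.15402242] [ 0.4618386  -0.14467088] -52.91702895660341
[[-0.926  0.378 -0.   ]
 [ 0.378  0.926 -0.001]
 [ 0.    -0.001 -1.   ]]
```

Lid axis is near (0.486, -0.132) and tab a stands at about 31° in the world, with the stub at -59°. First I raise the tool, then cross over to the pot.

Request:
{"op": "carry_out", "data": {"commands": [[[0,0,0],[0,0,-0.035],0.085],[[0,0,0],[0,0,-0.035],0.085],[[0,0,0],[-0.037,-0.03,0],0.085],[[0,0,0],[-0.037,-0.03,0],0.085],[[0,0,0],[-0.037,-0.03,0],0.085],[[0,0,0],[-0.037,-0.03,0],0.085],[[0,0,0],[-0.037,-0.03,0],0.085],[[0,0,0],[-0.037,-0.03,0],0.085],[[0,0,0],[-0.037,-0.03,0],0.085],[[0,0,0],[-0.037,-0.03,0],0.085],[[0,0,0],[-0.026,-0.034,0],0.085],[[0,0,0],[-0.026,-0.034,0],0.085],[[0,0,0],[-0.026,-0.034,0],0.085],[[0,0,0],[-0.026,-0.034,0],0.085],[[0,0,0],[-0.026,-0.034,0],0.085],[[0,0,0],[-0.026,-0.034,0],0.085],[[0,0,0],[-0.026,-0.034,0],0.085],[[0,0,0],[-0.026,-0.034,0],0.085],[[0,0,0],[0,0,0],0.085]], "newtons": 25}}

```text
time: 2.52
eef_pos: [0.4903, -0.1351, 0.3008]
ee_rot: [-0.611, -3.081, 0.002]
contact_force: [-0.7, 1.0, 0.5]
width: 0.0851
```

Request:
{"op": "carry_out", "data": {"commands": [[[0,0,9.1],[0,0,0],0.085],[[0,0,9.1],[0,0,0],0.085],[[0,0,9.1],[0,0,0],0.085],[[0,0,9.1],[0,0,0],0.085],[[0,0,0],[0,0,0],0.085]]}}

```text
time: 3.15
eef_pos: [0.4904, -0.1315, 0.3013]
ee_rot: [-1.535, -2.741, 0.0]
contact_force: [-0.1, 0.1, 0.3]
width: 0.0851
```

```bash
python3 - <<'E'
from h import *
from rig import manip
import cv2,pickle
from scipy.spatial.transform import Rotation as Ro
s=manip.read_state(); c=eyes.get_calibration("wrist")
im=eyes.read_camera("wrist"); cv2.imwrite("pics/w1.png",im[:,:,::-1])
pickle.dump(c,open("w1.pkl","wb"))
print(s["time"],s["eef_pos"],Ro.from_rotvec(s["ee_rot"]).as_matrix().round(4))
print(proj("wrist",[.486,-.132,.166],c))
E
```

```text
3.15 [ 0.49037675 -0.1315185   0.30126458] [[-5.222e-01  8.528e-01 -3.000e-04]
 [ 8.528e-01  5.222e-01 -0.000e+00]
 [ 1.000e-04 -2.000e-04 -1.000e+00]]
[315.69245714 231.19096707]
```

View pics/w1.png

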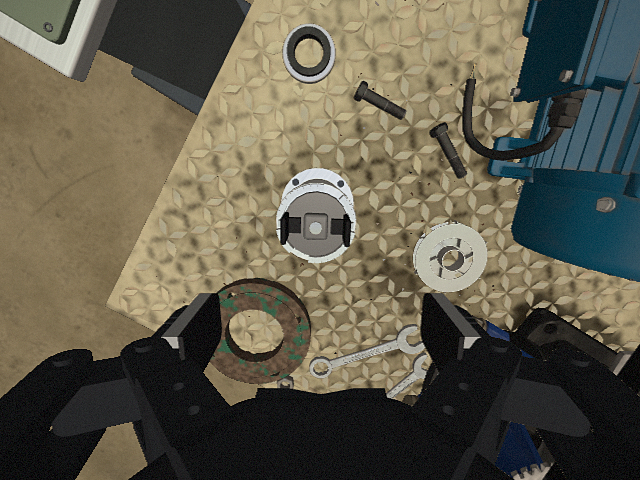

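The wrist view shows the tall pot's tabs at about (285,228) and (347,232), nearly in line with the jaws. I'll measure them in a zoom.

```bash
python3 - <<'E'
import cv2,numpy as np,pickle
from h import *
c=pickle.load(open("w1.pkl","rb"))
im=cv2.imread("pics/w1.png")
cv2.imwrite("pics/w1c.png",cv2.resize(im[180:270,265:365],None,fx=6,fy=6,interpolation=cv2.INTER_CUBIC))
g=im[195:255,270:362].max(2); m=(g<45).astype(np.uint8)
for x0,x1 in((0,22),(66,92)):
    mm=m.copy(); mm[:,:x0]=0; mm[:,x1:]=0
    n,l,s,ce=cv2.connectedComponentsWithStats(mm); i=1+s[1:,4].argmax(); ys,xs=np.where(l==i)
    print(s[i]+[270,195,0,0,0],xs.mean()+270,ys.mean()+195)
    r=[(x+270,y+195) for y in np.unique(ys) for x in [xs[ys==y].min() if x0==0 else xs[ys==y].max()]]
    print(r)
E
```

```text
[280 212  12  33 267] 285.2434456928839 227.24344569288388
[(np.int64(285), np.int64(212)), (np.int64(284), np.int64(213)), (np.int64(284), np.int64(214)), (np.int64(283), np.int64(215)), (np.int64(283), np.int64(216)), (np.int64(282), np.int64(217)), (np.int64(282), np.int64(218)), (np.int64(280), np.int64(219)), (np.int64(280), np.int64(220)), (np.int64(281), np.int64(221)), (np.int64(281), np.int64(222)), (np.int64(281), np.int64(223)), (np.int64(281), np.int64(224)), (np.int64(281), np.int64(225)), (np.int64(281), np.int64(226)), (np.int64(281), np.int64(227)), (np.int64(280), np.int64(228)), (np.int64(281), np.int64(229)), (np.int64(281), np.int64(230)), (np.int64(281), np.int64(231)), (np.int64(281), np.int64(232)), (np.int64(281), np.int64(233)), (np.int64(281), np.int64(234)), (np.int64(281), np.int64(235)), (np.int64(281), np.int64(236)), (np.int64(281), np.int64(237)), (np.int64(281), np.int64(238)), (np.int64(281), np.int64(239)), (np.int64(281), np.int64(240)), (np.int64(281), np.int64(241)), (np.int64(281), np.int64(242)), (np.int64(281), np.int64(243)), (np.int64(282), 
[... 431 characters left out ...]
.int64(350), np.int64(225)), (np.int64(350), np.int64(226)), (np.int64(350), np.int64(227)), (np.int64(350), np.int64(228)), (np.int64(349), np.int64(229)), (np.int64(350), np.int64(230)), (np.int64(350), np.int64(231)), (np.int64(349), np.int64(232)), (np.int64(349), np.int64(233)), (np.int64(349), np.int64(234)), (np.int64(349), np.int64(235)), (np.int64(349), np.int64(236)), (np.int64(349), np.int64(237)), (np.int64(349), np.int64(238)), (np.int64(349), np.int64(239)), (np.int64(349), np.int64(240)), (np.int64(349), np.int64(241)), (np.int64(348), np.int64(242)), (np.int64(348), np.int64(243)), (np.int64(348), np.int64(244)), (np.int64(349), np.int64(245)), (np.int64(348), np.int64(246))]
```

View pics/w1c.png

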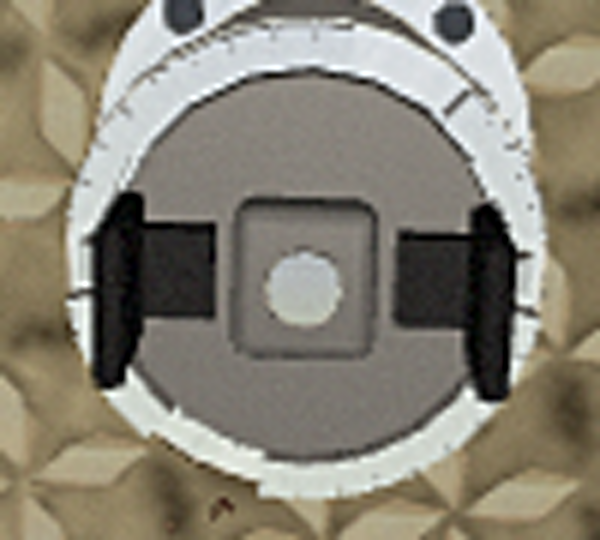

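```bash
python3 - <<'E'
import numpy as np,pickle
from h import *
c=pickle.load(open("w1.pkl","rb"))
f=lambda u,v:(265+(u+.5)/6-.5,180+(v+.5)/6-.5)
z=.166
A,B,C,D=[ray("wrist",f(*p),z,c)[:2] for p in((93,240),(95,388),(516,255),(510,400))]
a=(A+B)/2;b=(C+D)/2
an=lambda d:np.degrees(np.arctan2(d[1],d[0]))
print((a+b)/2,np.linalg.norm(a-b),an(b-a),an(B-A),an(D-C),np.linalg.norm(B-A))
print("boss",ray("wrist",f(305,288),.14,c))
E
```

```text
[ 0.48652936 -0.13367917] 0.059151280089429874 29.54918143925172 -59.57067654164973 -59.5669709167712 0.021400868354810275
boss [ 0.4867781  -0.13445726  0.14      ]
```

Request:
{"op": "carry_out", "data": {"commands": [[[0,0,1.5],[0,-0.004,0.03],0.085],[[0,0,0],[0,0,0.04],0.085],[[0,0,0],[0,0,0.04],0.085],[[0,0,0],[0,0,0.02],0.085],[[0,0,0],[0,0,0.01],0.085],[[0,0,0],[0,0,0.01],0.085],[[0,0,0],[0,0,0.01],0.085],[[0,0,0],[0,0,0],0.085],[[0,0,0],[0,0,0],0.085]]}}

```text
time: 4.32
eef_pos: [0.4871, -0.1344, 0.1417]
ee_rot: [1.573, 2.719, 0.0]
contact_force: [-0.4, 0.5, 0.4]
width: 0.0852
```

```bash
python3 - <<'E'
from h import *
from rig import manip
import cv2
from scipy.spatial.transform import Rotation as Ro
s=manip.read_state()
print(s["time"],s["eef_pos"],s["contact_force"],Ro.from_rotvec(s["ee_rot"]).as_matrix().round(4))
im=eyes.read_camera("wrist"); cv2.imwrite("pics/w2.png",im[:,:,::-1])
im=eyes.read_camera("scene"); cv2.imwrite("pics/s2.png",cv2.resize(im[180:350,320:480,::-1],None,fx=3.5,fy=3.5))
E
```

```text
4.325 [ 0.48711786 -0.13442595  0.14166701] [-0.35718727  0.48014075  0.41634845] [[-4.983e-01  8.670e-01  5.000e-04]
 [ 8.670e-01  4.983e-01 -2.000e-04]
 [-4.000e-04  3.000e-04 -1.000e+00]]
```

View pics/w2.png

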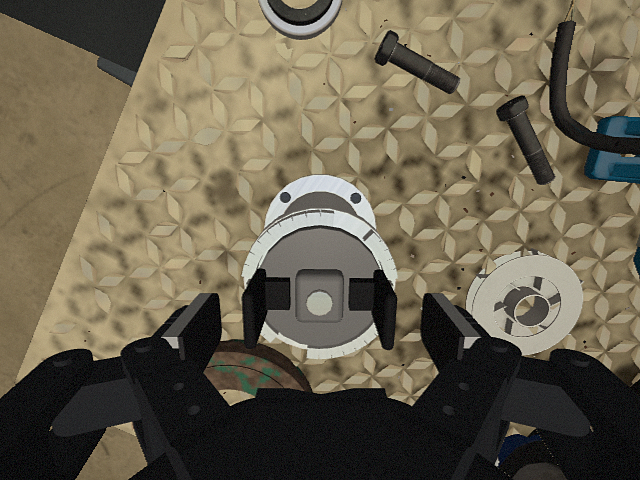

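View pics/s2.png

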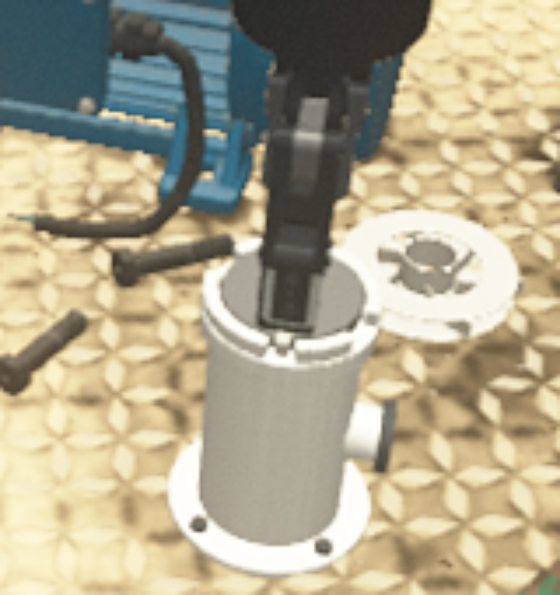

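The wrist view shows the fingers straddling the tabs, centred at column 320. I'll squeeze now.

Request:
{"op": "carry_out", "data": {"commands": [[[0,0,0],[0,0,0],0.06],[[0,0,0],[0,0,0],0.04],[[0,0,0],[0,0,0],0.04],[[0,0,0],[0,0,0],0.04],[[0,0,0],[0,0,0],0.04],[[0,0,0],[0,0,0],0.04]], "newtons": 30}}

```text
time: 5.18
eef_pos: [0.4867, -0.1348, 0.142]
ee_rot: [1.574, 2.718, -0.001]
contact_force: [-5.4, -1.1, 17.9]
width: 0.0428
```

```bash
python3 - <<'E'
from rig import manip,eyes
import cv2
s=manip.read_state()
print({k:s[k].round(4) if hasattr(s[k],'round') else s[k] for k in("time","eef_pos","contact_force","ft_torque","width","qpos")})
im=eyes.read_camera("wrist"); cv2.imwrite("pics/w3.png",im[:,:,::-1])
E
```

```text
{'time': 5.175, 'eef_pos': array([ 0.4867, -0.1348,  0.142 ]), 'contact_force': array([-5.3865, -1.0837, 17.9444]), 'ft_torque': array([-0.2902,  1.2403, -0.0101]), 'width': 0.04275759228853471, 'qpos': array([ 0.141 ,  0.7456,  0.119 ,  1.8492, -0.1523,  0.5553,  0.8794])}
```

View pics/w3.png

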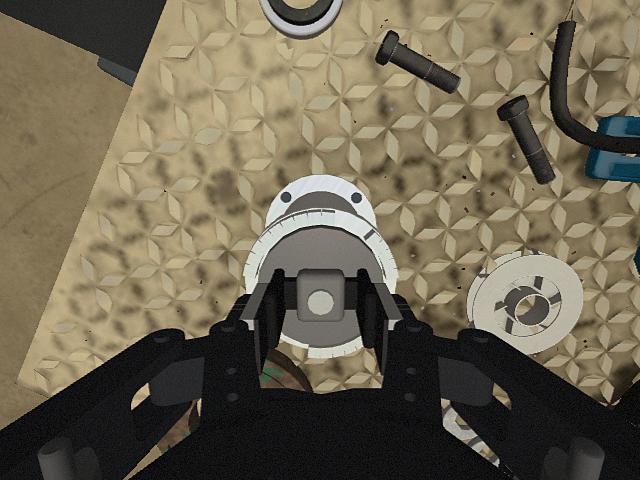

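Both tabs are fully in: the width is 43 mm, and they look symmetric about column 320. Next I turn most of the way and check.

Request:
{"op": "carry_out", "data": {"commands": [[[0,0,-4],[0,0,0],0.04],[[0,0,-7],[0,0,0],0.04],[[0,0,-7],[0,0,0],0.04],[[0,0,-7],[0,0,0],0.04],[[0,0,-7],[0,0,0],0.04],[[0,0,-7],[0,0,0],0.04],[[0,0,-7],[0,0,0],0.04],[[0,0,-7],[0,0,0],0.04],[[0,0,-7],[0,0,0],0.04],[[0,0,-4],[0,0,0],0.04],[[0,0,0],[0,0,0],0.04],[[0,0,0],[0,0,0],0.04]]}}

```text
time: 6.72
eef_pos: [0.4874, -0.1334, 0.1421]
ee_rot: [-0.108, 3.138, 0.001]
contact_force: [-3.1, 7.8, 17.7]
width: 0.043
```

```bash
python3 - <<'E'
from rig import manip,eyes
import cv2,numpy as np
from scipy.spatial.transform import Rotation as Ro
s=manip.read_state()
y=Ro.from_rotvec(s["ee_rot"]).as_matrix()[:,1]; print(np.degrees(np.arctan2(y[1],y[0])))
print({k:s[k].round(4) if hasattr(s[k],'round') else s[k] for k in("time","eef_pos","contact_force","ft_torque","width","qpos")})
im=eyes.read_camera("wrist"); cv2.imwrite("pics/w4.png",im[:,:,::-1])
E
```

```text
93.93128495397329
{'time': 6.725, 'eef_pos': array([ 0.4874, -0.1334,  0.1421]), 'contact_force': array([-3.0781,  7.7658, 17.6701]), 'ft_torque': array([1.8013, 0.5577, 0.047 ]), 'width': 0.043041977495676, 'qpos': array([ 0.3131,  0.7427, -0.1959,  1.8434,  0.2415,  0.5774,  1.604 ])}
```

View pics/w4.png

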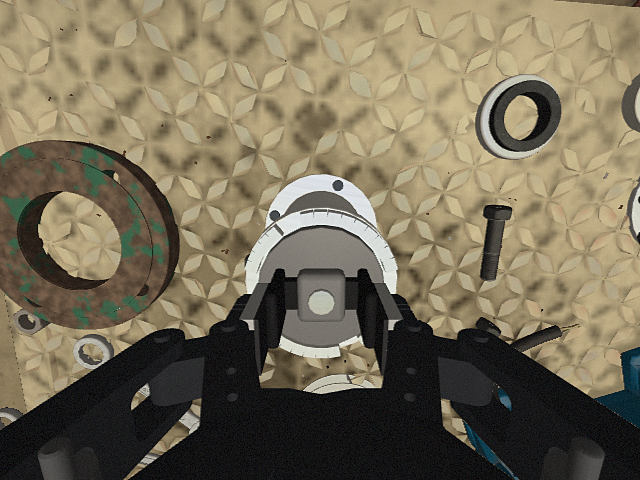

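The lid has followed through 64°. I'll continue slowly to the stop.

Request:
{"op": "carry_out", "data": {"commands": [[[0,0,-2],[0,0,0],0.04],[[0,0,-2],[0,0,0],0.04],[[0,0,-2],[0,0,0],0.04],[[0,0,-1.5],[0,0,0],0.04],[[0,0,0],[0,0,0],0.04],[[0,0,0],[0,0,0],0.04]]}}

```text
time: 7.52
eef_pos: [0.4873, -0.1333, 0.1421]
ee_rot: [-0.311, 3.125, 0.002]
contact_force: [-2.6, 9.4, 17.8]
width: 0.0427
```

```bash
cat > st.py <<'E'
from rig import manip,eyes
import cv2,numpy as np
from scipy.spatial.transform import Rotation as Ro
s=manip.read_state()
y=Ro.from_rotvec(s["ee_rot"]).as_matrix()[:,1]; print(np.degrees(np.arctan2(y[1],y[0])))
print({k:s[k].round(4) if hasattr(s[k],'round') else s[k] for k in("time","eef_pos","contact_force","ft_torque","width")})
E
python3 st.py
```

```text
101.37549325969171
{'time': 7.525, 'eef_pos': array([ 0.4873, -0.1333,  0.1421]), 'contact_force': array([-2.623 ,  9.3819, 17.8253]), 'ft_torque': array([ 2.1583,  0.6879, -0.7369]), 'width': 0.042711198937906925}
```

The torque has risen to -0.74 N m at 71.4°, so the lid is at its stop. Now I release and retreat straight up.

Request:
{"op": "carry_out", "data": {"commands": [[[0,0,0],[0,0,0],0.06],[[0,0,0],[0,0,0],0.085],[[0,0,0],[0,0,0],0.085],[[0,0,0],[0,0,0],0.085],[[0,0,0],[0,0,0],0.085],[[0,0,0],[0,0,-0.02],0.085],[[0,0,0],[0,0,-0.04],0.085],[[0,0,0],[0,0,-0.05],0.085],[[0,0,0],[0,0,-0.05],0.085],[[0,0,0],[0,0,0],0.085],[[0,0,0],[0,0,0],0.085]]}}

```text
time: 8.9
eef_pos: [0.4867, -0.1344, 0.3009]
ee_rot: [0.311, -3.126, 0.0]
contact_force: [-0.5, 0.3, -0.5]
width: 0.0849
```

```bash
python3 st.py; python3 - <<'E'
from rig import manip,eyes
import cv2,pickle
pickle.dump(eyes.get_calibration("wrist"),open("w5.pkl","wb"))
im=eyes.read_camera("wrist"); cv2.imwrite("pics/w5.png",im[:,:,::-1])
cv2.imwrite("pics/w5c.png",cv2.resize(im[180:270,265:365,::-1],None,fx=6,fy=6,interpolation=cv2.INTER_CUBIC))
E
```

```text
101.37992093499395
{'time': 8.9, 'eef_pos': array([ 0.4867, -0.1344,  0.3009]), 'contact_force': array([-0.5226,  0.3419, -0.5216]), 'ft_torque': array([ 0.0659, -0.0053,  0.0172]), 'width': 0.08488960068411129}
```

View pics/w5.png

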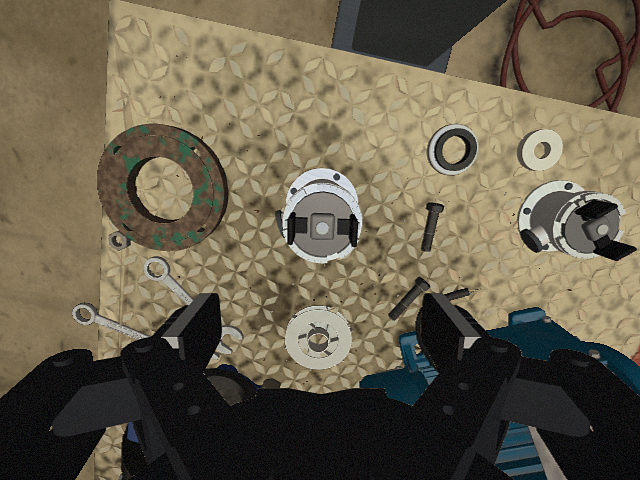

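View pics/w5c.png

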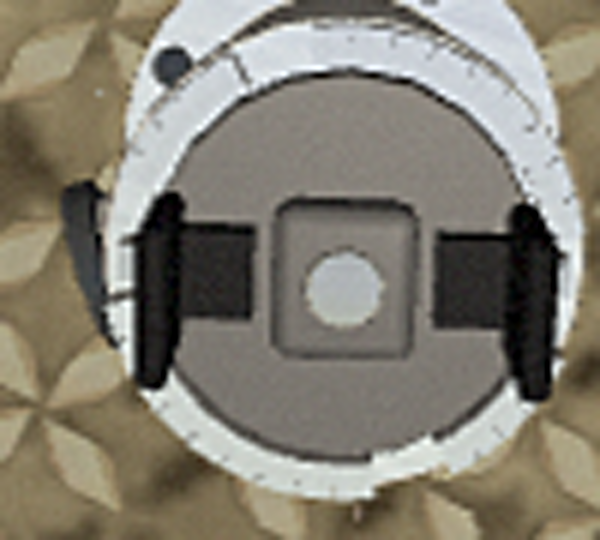

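```bash
python3 - <<'E'
import numpy as np,pickle
from h import *
c=pickle.load(open("w5.pkl","rb"))
f=lambda u,v:(265+(u+.5)/6-.5,180+(v+.5)/6-.5)
A,B,C,D=[ray("wrist",f(*p),.166,c)[:2] for p in((135,240),(138,388),(558,255),(551,400))]
a=(A+B)/2;b=(C+D)/2
an=lambda d:np.degrees(np.arctan2(d[1],d[0]))
print((a+b)/2,np.linalg.norm(a-b),an(b-a),an(B-A),an(D-C))
E
```

```text
[ 0.48647434 -0.133225  ] 0.05897516525101032 99.44085893028044 11.00897643886693 10.255460337441574
```

The lid measures 69.9° from where it began, with the tabs 59 mm apart (59 mm before), so they have sprung out. The arm is clear, so I'm handing in.

```bash
python3 -c "
from rig import ticket
print(ticket.close_job())"
```

```text
the job is handed in; nothing more can be done
None
```

The tall pot's lid is unlocked and open. I squeezed both tabs fully in (43 mm across), turned the lid anticlockwise to its stop, let go and lifted clear. The job was handed in at about 9 s.

- **Lid and tabs:** The wrist camera shows the tabs turned by 69.9°. They are sprung back out at 59 mm apart, the same as before the squeeze.
- **Stop:** The wrist moment rose to 0.74 N m at the end of the turn, which showed the lid was at its stop.
- **Forces:** Readings after each move stayed below about 21 N at the wrist. After retreating, the tool was at 0.30 m and touching nothing.
- **Short pot:** I never went near it. I did not measure its lid angle separately.

No check failed or disagreed beyond 1–2 mm or about 2° between views, apart from one scene-camera tab edge that read about 6° off.

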